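Set the breakfast bar up for work again

TASK

The work things were piled up to clear the bar for breakfast: take the piles apart and set each thing down flat in the middle of its place, without dropping any and leaving the coffee cup where it stands. The mouse goes on its mat, the tin in the empty compartment of the black catch-all tray, the diary in the wide bay of the wooden pen tray (tin and diary lengthwise, square with their trays). Then the note block goes on the diary and the phone, screen up, on its round charging pad.

Things in the scene. Friction and masses are not known exactly. Their poses are not given: they have to be found in the camera images.
- mouse: dark computer mouse, 90 long (own x) x 54 wide (own y) x 32 mm high, flat underside, grey wheel at its -x end; sides upright to 18 mm. Starts on top of the tin, lying across it. Origin: centre of its underside.
- tin: flat steel tin with hinged lid, closed, 95 long (x) x 60 wide (y) x 21 mm high. Starts on the diary, lying across it, under the mouse. Origin: centre of its underside.
- diary: pocket diary, brown hard covers, black elastic band round one end, closed, 150 long (x) x 68 wide (y) x 16 mm thick. Starts at the bottom of the three-high pile, flat on the counter. Origin: centre of its underside.
- notes: square block of pale sticky notes, 51 x 51 x 30 mm high, rigid. Starts on the phone. Origin: centre of its underside.
- phone: black smartphone in a case, screen up, 140 long (x) x 68 wide (y) x 11 mm thick. Starts flat on the counter under the note block. Origin: centre of its underside.
- mat: mouse mat, grey fabric with black edge, 180 (x) x 200 (y) x 3 mm thick, fixed. Origin: centre of its underside, on the counter.
- charger: wireless phone charger: flat round pad, 100 mm diameter, 10 mm high, aluminium rim, black rubber top with a thin grey ring round its centre, a small black plug at its +x edge; fixed. Origin: centre of its underside, on the counter.
- tray: dark wooden pen tray, 200 x 161 mm outside, fixed; walls 5 thick and 12 mm high, floor 4 mm thick. Its wide bay, 190 (x) x 120 (y) mm inside, is empty and is the diary's; the narrow groove along its +y side holds a pen and a pencil. Origin: middle of the wide bay, on the counter (4 mm below the bay's floor).
- valet: black catch-all tray, 185 x 122 mm outside, fixed; walls 5 thick and 16 mm high, floor 4 mm thick. Its larger, empty compartment, 125 (x) x 112 (y) mm inside, is the tin's; the narrow one at its +x end holds keys and coins. Origin: middle of the larger compartment, on the counter (4 mm below its floor).
- cup: small empty white coffee cup with a handle, 62 mm wide, 58 mm high, standing among the things on the counter; a bystander. Origin: centre of its underside.

How it is judged:
By the outcome, as a careful person would: the job done as asked, in the order asked, and still so for the second after the job is handed in, with the robot touching nothing.
It also fails if it takes over 136 s, if anything falls off the work surface, if the arm or the gripper's body presses on something with over 40 N, if the wrist force passes 120 N, or if a joint passes its speed limit or range.

ROBOT

A 6-joint arm with a two-finger parallel gripper is mounted at the origin on the work surface. World frame = base frame: x ahead of the robot, y to its left, z up, the work surface at z = 0. Lengths are in m, angles in rad, forces in N, time in s.
With the tool pointing down it reaches from about 0.3 to 1 m from the base axis. Payload 5.1 kg.
Tool frame: the origin (TCP) lies between the finger pads; the fingertips stand 22 mm ahead of it and the grasp point (between the pads) lies 3 mm ahead of it; z points along the fingers, y is the line along which they close (so a half turn about z gives the same grasp; the last joint's range is limited). The gripper opens to 95 mm and grips with 3 to 60 N. Pads are 20 mm wide; open, the fingers measure 119 mm over their backs; the gripper's body (75 mm by 180 mm) begins 59 mm behind the grasp point.
Start: joints at [-0.083, 0.124, 1.65, -0, 1.367, -0.083], TCP at [0.65, -0, 0.237] pointing down, gripper open.
Joint ranges: [-2.61, 2.61], [-1.02, 2.33], [0.03, 2.71], [-1.35, 4.49], [0.32, 2.68], [-2.91, 2.91]. Speed limits (rad/s): [2.57, 2.57, 3.14, 3.14, 3.14, 3.14].

INTERFACE

Orientations are given as a unit quaternion [w, x, y, z].
In Python, from cell import env, imaging gives the robot as it stands.
- The arm moves only by the shell command python3 -m crank 'ROWS' [FORCE]. ROWS is JSON, a list of rows, each a list of 7 numbers: the turn, a rotation vector about the tool's x, y, z normalised to -1 to 1, where 1 is 0.15 rad, then the shift along the tool's x, y, z normalised to -1 to 1, where 1 is 2 cm, then the closure, from 0 (fully open) to 1 (shut). In form: [[wx, wy, wz, tx, ty, tz, fingers], ...]. A call has 1 to 5 rows; each row shifts and turns the commanded pose from where the row before left it, along the tool's axes as they then stand; what a row does not reach is not made up. A row lasts 1/10 s, in which the tool goes at most 50 mm and 8.59 degrees, less where a joint would pass 70% of its speed; a pose out of reach is approached as far as the arm can. A call with a number of a shift or a turn outside -1 to 1 is refused whole. A call with a gripper value outside its range is refused whole. The fingers move at their own pace and stop on an object; FORCE is the grip in N (left out, the last holds). Time passes only in rows, so rows that do not move let the fingers close. It gives the time, the measured TCP pose, the force, the opening and the grip force at its end, in the units of the state.
- env.read_state(): the state, without advancing time (a new reading comes with each control period).
- imaging.capture(name): name is "scene" or "side" or "wrist"; returns a dict with "image" (384x512x3 uint8, red, green, blue), "depth" (384x512 float32, m along the optical axis (not along the pixel's ray), 0 where there is no reading), "fx", "fy", "cx", "cy" (pixels), "R" (3x3) and "t" (3): a world point X has camera coordinates R X + t. Camera axes: x right, y down, z forward; pixel columns grow to the right and rows downward; lengths in m; the calibration is good to about 2 mm. A picture is of the moment at which its call begins.
- env.sign_off(): hands the job in; it is judged then, once.
The state is a dict: "time": time; "joint_positions": joint angles; "qvel": joint speeds; "joint_efforts": joint torques, N m; "position": TCP position; "tool_rot": TCP orientation; "ft_force": force on the tool from outside, world axes, zero at the start; "torque": the same for the moment, N m; "gripper_width": finger opening in m; "grasp_force": force on a finger pad.
Only numpy, scipy, OpenCV 4.12 (cv2) and the standard library are available. Lean on these libraries where they do the work, as an engineer would, in place of code of your own. Each camera call takes 0.05 s, during which the arm holds its last target. There are 200 camera calls.

## Working session

There is one attempt and no reset: what is moved stays moved. The work goes in short steps, Python scripts to look and compute and a shell command to move; the robot and the scene stay as the last step left them, time stands still between calls to the robot, and variables do not carry over. Pictures are saved under pics/ and viewed, at most 14 in all, crops included, and the job is handed in when it is done.

```bash
ls; mkdir -p pics; python3 - <<'E'
from cell import env, imaging
import cv2,numpy as np
s=env.read_state();print(s['position'],s['tool_rot'],s['time'])
ims=[]
for n in("scene","side"):
    c=imaging.capture(n);np.savez('%s0.npz'%n,**c)
    cv2.imwrite('pics/%s0.png'%n,cv2.resize(c['image'][...,::-1],(800,600),interpolation=cv2.INTER_CUBIC))
    print(n,c['fx'],c['R'],c['t'])
E
```

```text
pics
[6.49414741e-01 1.56495179e-05 2.35441242e-01] [-7.66881938e-04  7.07121217e-01  7.07091634e-01 -6.45660730e-04] 0.0
scene 385.0214438133307 [[-0.40934478  0.91237398 -0.00325233]
 [ 0.58235655  0.25853209 -0.77072823]
 [-0.70235155 -0.3173876  -0.63715572]] [ 0.21833957 -0.27653765  1.31307633]
side 423.8667107817387 [[-0.90284307 -0.42986194 -0.00964921]
 [-0.30504245  0.65617669 -0.69020378]
 [ 0.30302392 -0.62020228 -0.72355071]] [0.50072988 0.20406495 1.00504553]
```

View pics/scene0.png

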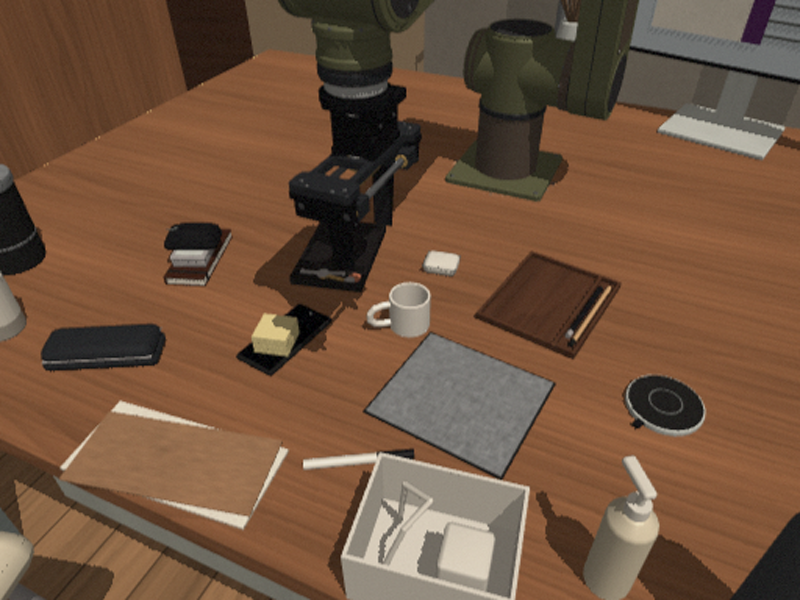

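View pics/side0.png

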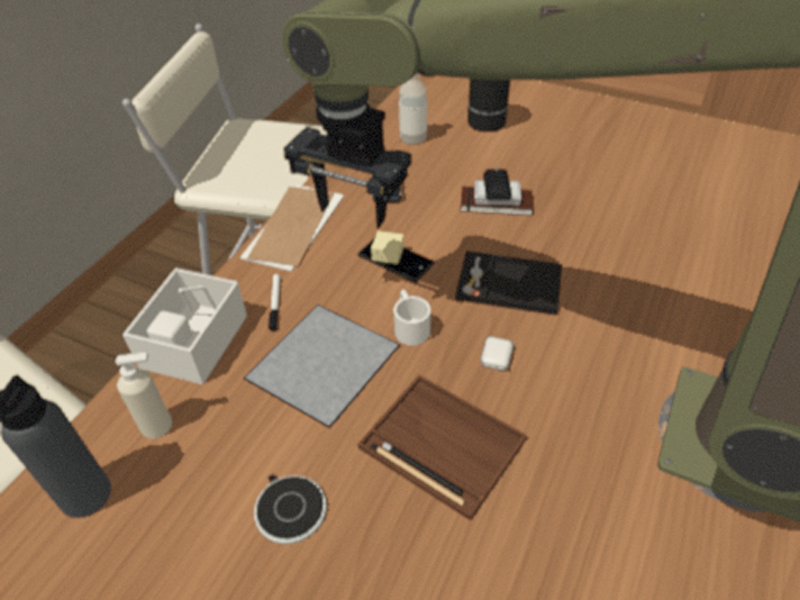

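```bash
cat > h.py <<'E'
import numpy as np,cv2
def world(c,u,v,z):
    "pixel(s) -> world points on the plane at height z"
    u=np.asarray(u,float);v=np.asarray(v,float)
    d=np.stack([(u-c['cx'])/c['fx'],(v-c['cy'])/c['fy'],np.ones_like(u)],-1)@c['R']
    o=-c['R'].T@c['t']
    return o+d*((z-o[2])/d[...,2])[...,None]
def cloud(c):
    v,u=np.mgrid[0:c['depth'].shape[0],0:c['depth'].shape[1]]
    p=np.stack([(u-c['cx'])/c['fx'],(v-c['cy'])/c['fy'],np.ones(u.shape)],-1)*c['depth'][...,None]
    return (p-c['t'])@c['R']
def rect(c,x0,x1,y0,y1,z,s=1.0):
    "top view on plane z, s px per mm; rows: x downwards from x1 to x0, columns: y from y1 to y0"
    W,H=int((y1-y0)*1000*s),int((x1-x0)*1000*s)
    P=np.array([[x1-j/1000/s,y1-i/1000/s,z] for i,j in((0,0),(W,0),(W,H),(0,H))])
    q=P@c['R'].T+c['t'];px=np.stack([q[:,0]/q[:,2]*c['fx']+c['cx'],q[:,1]/q[:,2]*c['fy']+c['cy']],-1)
    M=cv2.getPerspectiveTransform(px.astype(np.float32),np.float32([[0,0],[W,0],[W,H],[0,H]]))
    return cv2.warpPerspective(c['image'][...,::-1],M,(W,H),flags=cv2.INTER_CUBIC)
E
python3 - <<'E'
from h import *
S={n:dict(np.load(n+'0.npz')) for n in('scene','side')}
pts={'scene':dict(pile=(193,235),notes=(275,320),phone=(310,318),mat=(460,405),charger=(666,403),tray=(535,300),cup=(410,295)),
'side':dict(pile=(497,185),notes=(388,242),phone=(420,262),mat=(322,365),charger=(290,507),tray=(440,440),valet=(520,283),cup=(412,310))}
for n,d in pts.items():
    P=cloud(S[n])
    for k,(u,v) in d.items(): print(n,k,P[int(v*.64),int(u*.64)].round(3),world(S[n],u*.64,v*.64,0).round(3))
    f=P[...,2][(abs(P[...,2])<.01)&(abs(P[...,1])<.5)];print('floor z',f.mean(),f.std())
E
```

```text
scene pile [ 0.551 -0.38   0.065] [ 0.479 -0.455  0.   ]
scene notes [ 0.654 -0.152  0.043] [ 0.618 -0.182  0.   ]
scene phone [ 0.601 -0.129  0.011] [ 0.592 -0.135  0.   ]
scene mat [0.666 0.14  0.006] [0.662 0.14  0.   ]
scene charger [0.554 0.388 0.01 ] [0.546 0.39  0.   ]
scene tray [0.413 0.175 0.005] [0.406 0.175 0.   ]
scene cup [0.516 0.002 0.038] [ 0.477 -0.015  0.   ]
floor z 0.002636022288249968 0.002223702234154483
side pile [ 0.528 -0.37   0.067] [ 0.553 -0.456  0.   ]
side notes [ 0.664 -0.144  0.044] [ 0.685 -0.185 -0.   ]
side phone [ 0.601 -0.151  0.01 ] [ 0.602 -0.158  0.   ]
side mat [ 0.647  0.14  -0.   ] [ 0.645  0.142 -0.   ]
side charger [0.554 0.386 0.01 ] [0.556 0.382 0.   ]
side tray [0.409 0.192 0.002] [0.408 0.192 0.   ]
side valet [ 0.41  -0.185 -0.   ] [ 0.408 -0.185  0.   ]
side cup [ 0.553 -0.013  0.028] [ 0.562 -0.036  0.   ]
floor z 0.0005683739090601567 0.0024817776641682093
```

```bash
python3 - <<'E'
from h import *
from cell import imaging
S=dict(np.load('side0.npz'))
def box(cx,cy,z): 
    r=rect(S,cx-.14,cx+.14,cy-.14,cy+.14,z,300/280)
    r=cv2.resize(r,(400,300)) if 0 else r
    for i in range(0,300,54): cv2.circle(r,(i,2),1,(0,0,255),-1)
    return r
m=np.vstack([np.hstack([box(.55,.385,.01),box(.41,.19,.012)]),np.hstack([box(.65,.14,.003),box(.41,-.185,.016)])])
cv2.imwrite('pics/fix.png',m)
c=imaging.capture('wrist');np.savez('wrist0.npz',**c);print(c['fx'],c['R'],c['t'])
cv2.imwrite('pics/w0.png',cv2.resize(c['image'][...,::-1],(512,384)))
E
```

```text
276.1315229482477 [[ 9.99998030e-01  4.69419375e-04 -1.92853127e-03]
 [ 1.01072564e-03 -9.56651465e-01  2.91233504e-01]
 [-1.70822161e-03 -2.91234880e-01 -9.56650055e-01]] [-0.64859571 -0.03479349  0.39139347]
```

View pics/fix.png

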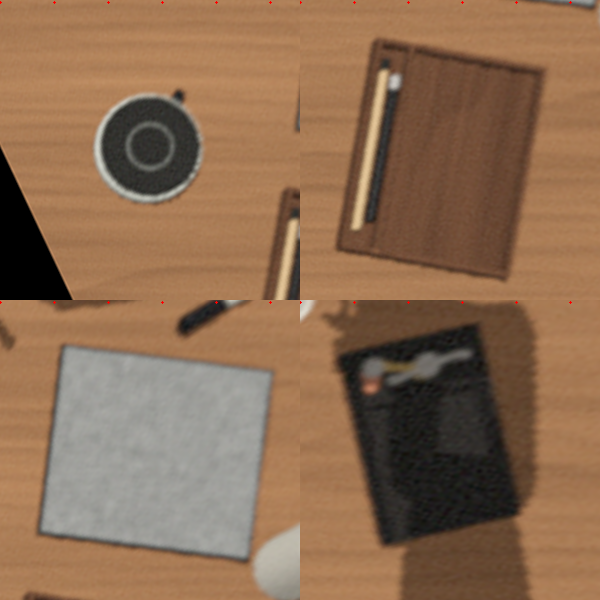

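View pics/w0.png

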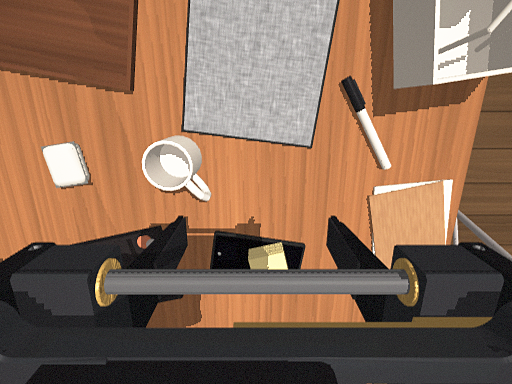

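```bash
cat > cap.py <<'E'
import sys
from cell import env,imaging
from h import *
n=sys.argv[1];c=imaging.capture('wrist');np.savez(n+'.npz',**c)
cv2.imwrite('pics/%s.png'%n,cv2.resize(c['image'][...,::-1],(800,600),interpolation=cv2.INTER_CUBIC))
s=env.read_state();print(n,s['position'].round(4) if hasattr(s['position'],'round') else s['position'],s['tool_rot'],s['time'])
E
python3 -m crank '[[0,0,0,-1,0,0,0],[0,0,0,-1,0,0,0],[0,0,0,-1,0,0,0],[0,0,0,-1,0,0,0],[0,0,0,-1,0,0,0]]'
python3 -m crank '[[0,0,0,-1,0,0,0],[0,0,0,-1,0,0,0],[0,0,0,-1,0,0,0],[0,0,0,-1,0,0,0],[0,0,0,-1,0,0,0]]'
python3 -m crank '[[0,0,0,-1,-0.3,0,0],[0,0,0,-1,-0.3,0,0],[0,0,0,-1,-0.3,0,0],[0,0,0,0,0,0,0]]'
python3 cap.py w1
python3 -m crank '[[0,0,0,-1,-0.5,0,0],[0,0,0,-1,-0.5,0,0],[0,0,0,-1,-0.5,0,0],[0,0,0,-1,-0.5,0,0],[0,0,0,-1,-0.5,0,0]]'
python3 -m crank '[[0,0,0,-1,-0.5,0,0],[0,0,0,-1,-0.5,0,0],[0,0,0,-1,-0.5,0,0],[0,0,0,-1,-0.5,0,0],[0,0,0,-1,-0.5,0,0]]'
python3 -m crank '[[0,0,0,0,0,0,0],[0,0,0,0,0,0,0]]'
python3 cap.py w2
```

```text
time: 0.65
position: [0.6497, -0.1008, 0.2362]
tool_rot: [-0.0, 0.707, 0.707, -0.0]
ft_force: [0.4, 0.2, -0.2]
gripper_width: 0.095
grasp_force: 0.0
time: 1.15
position: [0.6499, -0.2018, 0.2366]
tool_rot: [-0.0, 0.707, 0.707, -0.0]
ft_force: [-0.4, 0.7, -0.7]
gripper_width: 0.0952
grasp_force: 0.0
time: 1.55
position: [0.6312, -0.2629, 0.2365]
tool_rot: [0.0, 0.708, 0.706, -0.0]
ft_force: [0.1, 0.3, -0.9]
gripper_width: 0.0952
grasp_force: 0.0
w1 [ 0.6317 -0.2615  0.2365] [-1.17132555e-04  7.07878234e-01  7.06334462e-01  1.40318161e-04] 1.6
time: 2.1
position: [0.5821, -0.3599, 0.2367]
tool_rot: [-0.0, 0.707, 0.708, 0.0]
ft_force: [0.4, -0.2, 0.0]
gripper_width: 0.0948
grasp_force: 0.0
time: 2.6
position: [0.5322, -0.46, 0.2367]
tool_rot: [-0.0, 0.707, 0.708, 0.0]
ft_force: [-0.3, -0.8, 0.2]
gripper_width: 0.0954
grasp_force: 0.0
time: 2.8
position: [0.5324, -0.4595, 0.2365]
tool_rot: [-0.0, 0.707, 0.707, 0.0]
ft_force: [-0.3, 0.2, -0.2]
gripper_width: 0.095
grasp_force: 0.0
w2 [ 0.5326 -0.4591  0.2366] [-1.52696818e-04  7.06847201e-01  7.07366171e-01  3.34063103e-04] 2.85
```

View pics/w2.png

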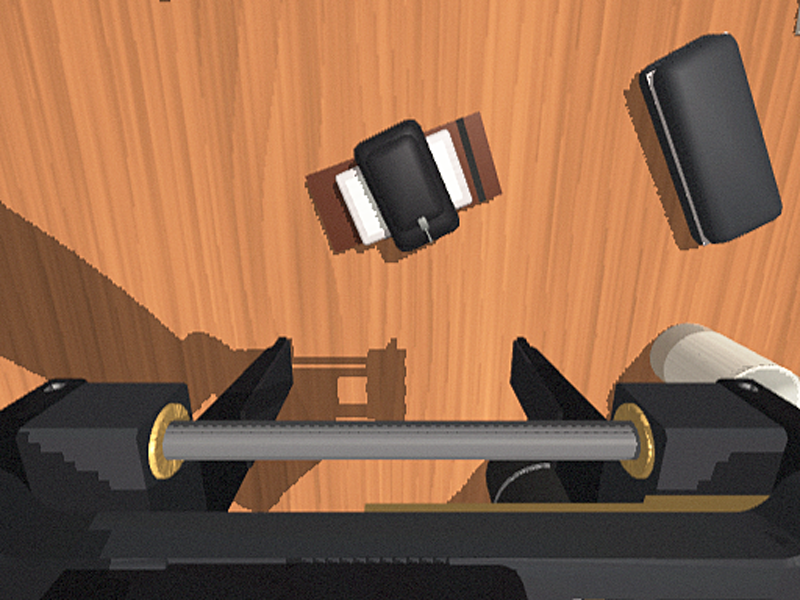

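View pics/w1.png

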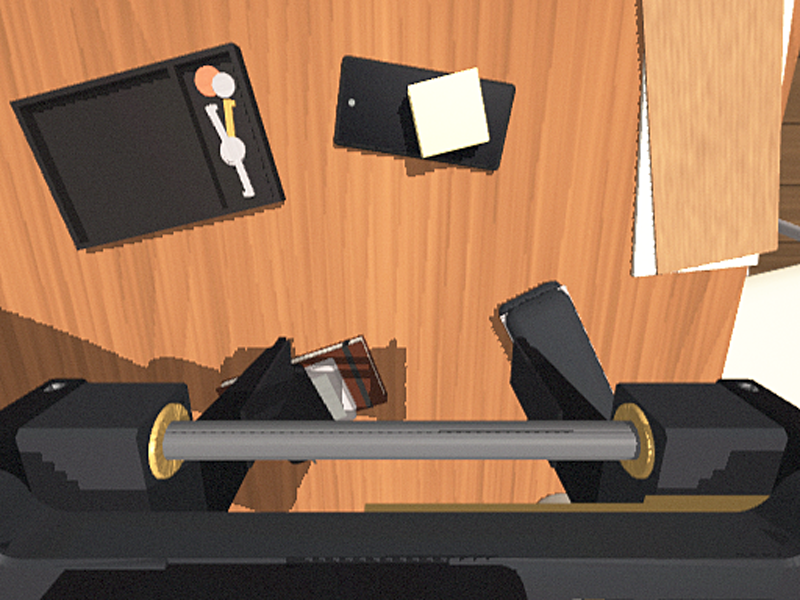

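```bash
python3 - <<'E'
from h import *
from cell import env
print(np.round(env.read_state()['joint_positions'],3))
def q(n,pts,z,name):
    c=dict(np.load(n+'.npz'));p=np.array(pts,float)*.64
    w=world(c,p[:,0],p[:,1],z)[:,:2]
    e=(w[1]-w[0]+w[2]-w[3])/2;print(name,'centre',w.mean(0).round(4),'L',[round(np.linalg.norm(w[i]-w[i-1]),4) for i in range(4)],'yaw',round(np.degrees(np.arctan2(e[1],e[0])),1))
q('w2',[(305,178),(478,112),(502,195),(332,254)],.014,'diary')
q('w2',[(335,178),(443,128),(471,207),(364,246)],.036,'tin')
q('w2',[(355,150),(418,120),(460,228),(395,252)],.055,'mouse')
q('w1',[(345,56),(515,83),(497,170),(333,148)],.011,'phone')
q('w1',[(407,85),(475,68),(490,143),(422,160)],.041,'notes')
q('w1',[(10,103),(237,43),(285,200),(80,249)],.014,'valet')
# depth check on the mouse
c=dict(np.load('w2.npz'));P=cloud(c).reshape(-1,3)
R=(abs(P[:,0]-.53)<.09)&(abs(P[:,1]+.375)<.09)
for lo,hi in((.045,.08),(.032,.04),(.012,.018)):
    s=P[R&(P[:,2]>lo)&(P[:,2]<hi)];r=cv2.minAreaRect((s[:,:2]*1000).astype(np.float32));print(lo,len(s),r,s[:,2].max())
E
```

```text
[-7.880e-01  2.380e-01  1.520e+00  1.000e-03  1.383e+00 -7.890e-01]
diary centre [ 0.5336 -0.3977] L [np.float64(0.067), np.float64(0.1498), np.float64(0.0687), np.float64(0.1534)] yaw 19.5
tin centre [ 0.5335 -0.4001] L [np.float64(0.0577), np.float64(0.0909), np.float64(0.0635), np.float64(0.0914)] yaw 21.9
mouse centre [ 0.5368 -0.3978] L [np.float64(0.0803), np.float64(0.0497), np.float64(0.0835), np.float64(0.053)] yaw 22.2
phone centre [ 0.6488 -0.1463] L [np.float64(0.0687), np.float64(0.1345), np.float64(0.0666), np.float64(0.1367)] yaw -7.9
notes centre [ 0.6662 -0.1488] L [np.float64(0.0532), np.float64(0.05), np.float64(0.0527), np.float64(0.0524)] yaw 13.0
valet centre [ 0.4283 -0.1743] L [np.float64(0.1208), np.float64(0.189), np.float64(0.1205), np.float64(0.1864)] yaw 12.8
0.045 3472 ((536.7456665039062, -396.71392822265625), (54.063270568847656, 89.94921112060547), 25.00559425354004) 0.0713180661095815
0.032 1553 ((533.9952392578125, -397.9691162109375), (94.99591827392578, 59.86640167236328), 22.000974655151367) 0.039305137288989184
0.012 2257 ((534.1202392578125, -395.8056945800781), (150.389404296875, 68.35037231445312), 19.290437698364258) 0.017991592528939535
```

```bash

python3 -m crank '[[0,0,0,0.78,0.05,0,0],[0,0,0,0.78,0.05,0,0],[0,0,0,0.78,0.05,0,0],[0,0,0,0.78,0.05,0,0]]' >/dev/null
python3 -m crank '[[0,0,-0.97,0,0,1,0],[0,0,-0.97,0,0,1,0],[0,0,-0.97,0,0,1,0],[0,0,0,0,0,1,0],[0,0,0,0,0,1,0]]' >/dev/null
python3 -m crank '[[0,0,0,0,0,1,0],[0,0,0,0,0,0.5,0],[0,0,0,0,0,0,0],[0,0,0,0,0,0,0]]'
python3 - <<'E'
from cell import env
s=env.read_state();print(s['position'],s['tool_rot'])
E
```

```text
time: 4.15
position: [0.5364, -0.3974, 0.1075]
tool_rot: [0.0, 0.537, 0.844, -0.0]
ft_force: [-0.4, -0.3, 0.9]
gripper_width: 0.0952
grasp_force: 0.0
[ 0.53642179 -0.39741289  0.10748023] [ 4.52216643e-04  5.37052446e-01  8.43548732e-01 -5.64655533e-05]
```

```bash

python3 -m crank '[[0,0,0,0,0,1,0],[0,0,0,0,0,0.8,0],[0,0,0,0,0,0.42,0],[0,0,0,0,0,0,0],[0,0,0,0,0,0,0]]' 
python3 -m crank '[[0,0,0,0,0,0,0.6],[0,0,0,0,0,0,0.6],[0,0,0,0,0,0,0.6],[0,0,0,0,0,0,0.6],[0,0,0,0,0,0,0.6]]' 15
```

```text
time: 4.65
position: [0.5361, -0.3978, 0.0625]
tool_rot: [0.0, 0.537, 0.843, -0.0]
ft_force: [0.3, 0.2, 0.1]
gripper_width: 0.0947
grasp_force: 0.0
time: 5.15
position: [0.536, -0.3977, 0.0624]
tool_rot: [0.0, 0.537, 0.843, -0.0]
ft_force: [0.7, -0.1, -0.4]
gripper_width: 0.0605
grasp_force: 0.0
```

```bash

python3 -m crank '[[0,0,0,0,0,0,0.7],[0,0,0,0,0,0,0.7],[0,0,0,0,0,0,0.7],[0,0,0,0,0,0,0.7]]' 15
python3 -m crank '[[0,0,0,0,0,-0.3,0.7],[0,0,0,0,0,-0.6,0.7],[0,0,0,0,0,-1,0.7],[0,0,0,0,0,-1,0.7],[0,0,0,0,0,-1,0.7]]' 
python3 -m crank '[[0,0,0,0,0,-1,0.7],[0,0,0,0,0,-1,0.7],[0,0,0,0,0,0,0.7]]'
python3 cap.py w3
python3 - <<'E'
from h import *
c=dict(np.load('w3.npz'));P=cloud(c).reshape(-1,3)
R=(abs(P[:,0]-.53)<.09)&(abs(P[:,1]+.395)<.09)
for lo,hi in((.032,.042),(.012,.018)):
    s=P[R&(P[:,2]>lo)&(P[:,2]<hi)];print(lo,len(s),len(s)and cv2.minAreaRect((s[:,:2]*1000).astype(np.float32)))
E
```

```text
time: 5.55
position: [0.5361, -0.3976, 0.0623]
tool_rot: [0.0, 0.537, 0.843, 0.0]
ft_force: [-0.3, 0.4, 1.6]
gripper_width: 0.0537
grasp_force: 15.0
time: 6.05
position: [0.536, -0.3978, 0.142]
tool_rot: [0.0, 0.537, 0.843, -0.0]
ft_force: [0.9, -0.4, 0.0]
gripper_width: 0.054
grasp_force: 15.0
time: 6.35
position: [0.5376, -0.3991, 0.1854]
tool_rot: [0.004, 0.537, 0.843, -0.001]
ft_force: [-0.1, -0.2, -0.4]
gripper_width: 0.0538
grasp_force: 15.0
w3 [ 0.5369 -0.3985  0.183 ] [ 2.29795450e-03  5.37244519e-01  8.43423314e-01 -4.00914196e-04] 6.4
0.032 1406 ((533.6452026367188, -397.3159484863281), (95.26827239990234, 58.944759368896484), 22.166412353515625)
0.012 2845 ((533.9301147460938, -395.5994567871094), (150.1754150390625, 68.62429809570312), 19.43406105041504)
```

View pics/w3.png

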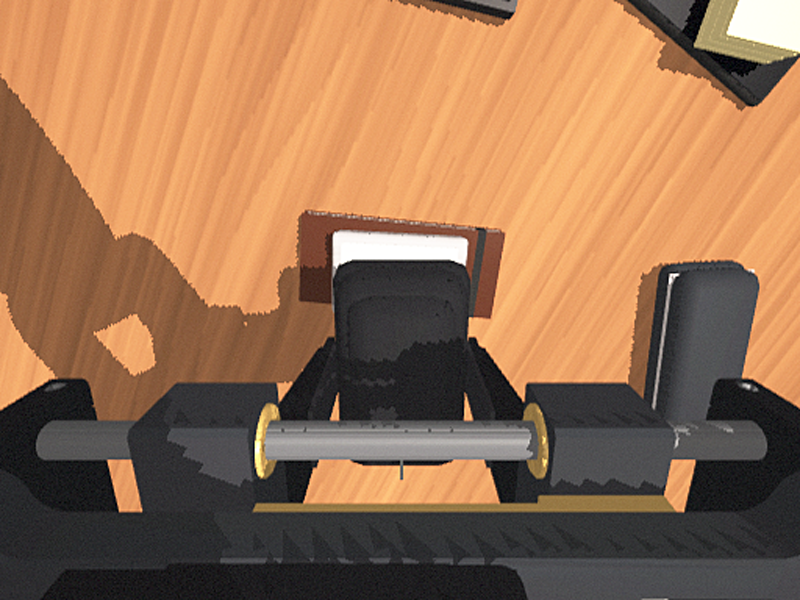

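```bash

for i in 1; do :; done
python3 -m crank '[[0,0,0,0.5,0.37,0,0.7],[0,0,0,1,0.745,0,0.7],[0,0,0,1,0.745,0,0.7],[0,0,0,1,0.745,0,0.7],[0,0,0,1,0.745,0,0.7]]' >/dev/null
python3 -m crank '[[0,0,0,1,0.745,0,0.7],[0,0,0,1,0.745,0,0.7],[0,0,0,1,0.745,0,0.7],[0,0,0,1,0.745,0,0.7],[0,0,0,1,0.745,0,0.7]]' >/dev/null
python3 -m crank '[[0,0,0,1,0.745,0,0.7],[0,0,0,1,0.745,0,0.7],[0,0,1,0.6,0.4,0,0.7],[0,0,1,0,0,0,0.7],[0,0,1,0,0,0,0.7]]' >/dev/null
python3 -m crank '[[0,0,0.75,0,0,0,0.7],[0,0,0,0,0,0,0.7],[0,0,0,0,0,0,0.7]]' 
python3 cap.py w4
python3 - <<'E'
from h import *
def grey(c,z,reg):
    hsv=cv2.cvtColor(c['image'],cv2.COLOR_RGB2HSV)
    m=((hsv[...,1]<40)&(hsv[...,2]>70)&(hsv[...,2]<235)).astype(np.uint8)
    m=cv2.morphologyEx(m,cv2.MORPH_OPEN,np.ones((5,5)))
    n,l,st,ce=cv2.connectedComponentsWithStats(m);k=1+np.argmax(st[1:,4]);v,u=np.nonzero(l==k)
    w=world(c,u,v,z)[:,:2]*1000
    print(st[k],cv2.minAreaRect(w.astype(np.float32)))
for n in('w4','side0','scene0'): grey(dict(np.load(n+'.npz')),.003,None)
E
```

```text
time: 8.2
position: [0.5954, -0.1018, 0.1789]
tool_rot: [-0.001, 0.749, 0.662, -0.001]
ft_force: [0.3, -0.1, -1.3]
gripper_width: 0.0542
grasp_force: 15.0
w4 [ 0.5955 -0.102   0.1792] [-7.58905036e-04  7.49485770e-01  6.62019841e-01 -4.85434119e-04] 8.25
[ 195    0  170   44 6939] ((637.9856567382812, 56.255218505859375), (39.36351013183594, 174.284423828125), 82.92523193359375)
[  75  172   82   79 4046] ((910.0254516601562, 182.2799072265625), (188.81341552734375, 288.5513610839844), 8.679353713989258)
[ 219  290  119   94 8962] ((846.2936401367188, 178.32859802246094), (177.92864990234375, 184.77902221679688), 9.428285598754883)
```

View pics/w4.png

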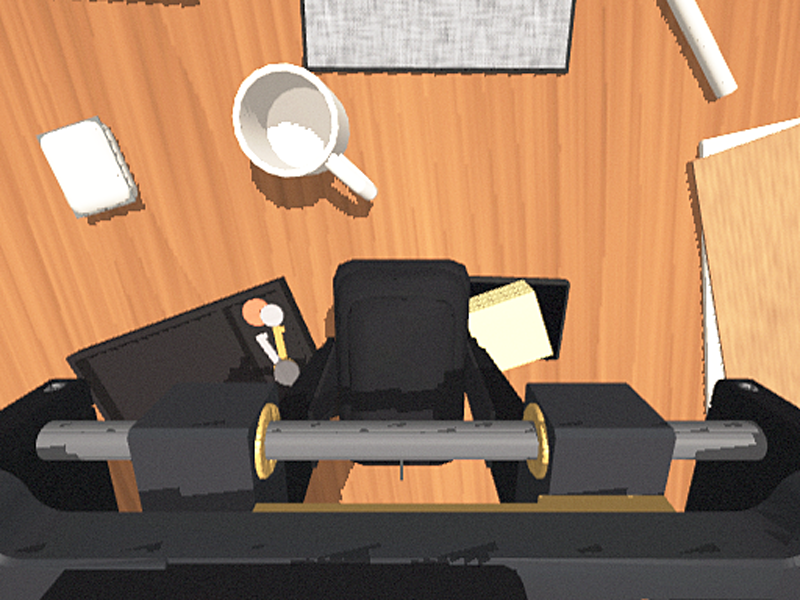

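```bash

python3 -m crank '[[0,0,0,0.92,0.21,0,0.7],[0,0,0,0.92,0.21,0,0.7],[0,0,0,0.92,0.21,0,0.7],[0,0,0,0.92,0.21,0,0.7]]' >/dev/null
python3 -m crank '[[0,0,0,0.92,0.21,0,0.7],[0,0,0,0.92,0.21,0,0.7],[0,0,0,0.92,0.21,0,0.7],[0,0,0,0.92,0.21,0,0.7],[0,0,0,0,0,0,0.7]]' 
python3 cap.py w5
```

```text
time: 9.15
position: [0.6487, 0.0418, 0.1802]
tool_rot: [-0.0, 0.749, 0.662, 0.0]
ft_force: [-0.5, -0.2, -0.5]
gripper_width: 0.0538
grasp_force: 15.0
w5 [0.6483 0.0406 0.1801] [ 3.33017993e-05  7.49548781e-01  6.61949093e-01 -1.47669491e-04] 9.2
```

View pics/w5.png

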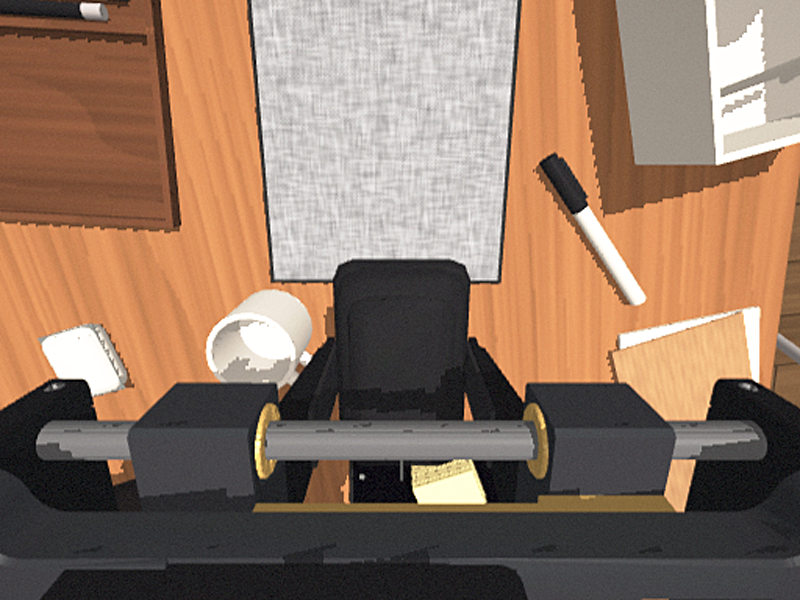

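```bash
python3 - <<'E'
from h import *
for n,a in(('w5',[(273,282),(500,282)]),('w4',[(306,69),(568,72)])):
    c=dict(np.load(n+'.npz'));p=np.array(a)*.64;w=world(c,p[:,0],p[:,1],.002)[:,:2];e=w[1]-w[0]
    L=np.linalg.norm(e);e/=L;print(w,L,np.degrees(np.arctan2(e[1],e[0])),w.mean(0)+.1*np.array([-e[1],e[0]]))
E
```

```text
[[0.54800524 0.04542079]
 [0.72450533 0.02360721]] 0.17784294049904673 -7.045437903247507 [0.64852093 0.13375892]
[[0.54809853 0.04664609]
 [0.72460612 0.02293474]] 0.1780931172726678 -7.651090878222716 [0.64966635 0.13390013]
```

```bash

python3 -m crank '[[0,0,0,0.93,-0.12,0,0.7],[0,0,0,0.93,-0.12,0.5,0.7],[0,0,0,0.93,-0.12,1,0.7],[0,0,0,0.93,-0.12,1,0.7],[0,0,0,0.91,-0.1,1,0.7]]' >/dev/null
python3 -m crank '[[0,0,0,0,0,1,0.7],[0,0,0,0,0,1,0.7],[0,0,0,0,0,1,0.7],[0,0,0,0,0,0,0.7],[0,0,0,0,0,0,0.7]]' 
python3 - <<'E'
from cell import env
s=env.read_state();print(s['position'],s['tool_rot'])
E
```

```text
time: 10.2
position: [0.6475, 0.1332, 0.0496]
tool_rot: [-0.0, 0.75, 0.661, -0.001]
ft_force: [-0.2, -0.5, -0.4]
gripper_width: 0.0538
grasp_force: 15.0
[0.64750046 0.13319699 0.04962114] [-4.61327054e-04  7.50130794e-01  6.61289115e-01 -5.34255550e-04]
```

```bash

python3 -m crank '[[0,0,0,0.03,0.02,0.5,0.7],[0,0,0,0,0,0.4,0.7],[0,0,0,0,0,0.1,0.7],[0,0,0,0,0,0,0.7],[0,0,0,0,0,0,0.7]]'
python3 -m crank '[[0,0,0,0,0,0.04,0.7],[0,0,0,0,0,0,0.7]]'
```

```text
time: 10.7
position: [0.6488, 0.1331, 0.0305]
tool_rot: [0.0, 0.75, 0.661, 0.0]
ft_force: [-0.1, -0.1, 0.1]
gripper_width: 0.0539
grasp_force: 15.0
time: 10.9
position: [0.6488, 0.1331, 0.0297]
tool_rot: [0.0, 0.75, 0.661, 0.0]
ft_force: [0.4, -0.0, -0.3]
gripper_width: 0.0538
grasp_force: 15.0
```

```bash

python3 -m crank '[[0,0,0,-0.02,-0.02,0.04,0.7],[0,0,0,0,0,0,0.7]]' | grep -E 'pos|ft'
python3 -m crank '[[0,0,0,0,0,0.04,0.7],[0,0,0,0,0,0,0.7]]'| grep -E 'pos|ft'
```

```text
position: [0.648, 0.1328, 0.0286]
ft_force: [-0.4, 0.3, -0.4]
position: [0.6483, 0.1328, 0.0284]
ft_force: [-1.9, -0.3, 3.1]
```

```bash

python3 -m crank '[[0,0,0,0,0,0,0.2],[0,0,0,0,0,0,0.1],[0,0,0,0,0,-0.1,0.1],[0,0,0,0,0,-0.6,0],[0,0,0,0,0,-1,0]]' | grep -E 'pos|wid'
python3 -m crank '[[0,0,0,0,0,-1,0],[0,0,1,0,0,-1,0],[0,0,1,0,0,-1,0],[0,0,1,0,0,-1,0],[0,0,1,0,0,0,0]]' >/dev/null
python3 -m crank '[[0,0,1,0,0,0,0],[0,0,1,0,0,0,0],[0,0,1,0,0,0,0],[0,0,0.07,0,0,0,0],[0,0,0,0,0,0,0]]' | grep -E 'pos|rot'
python3 cap.py w6
python3 - <<'E'
from h import *
c=dict(np.load('w1.npz'));P=cloud(c).reshape(-1,3)
def f(x,y,r,lo,hi):
    s=P[(np.hypot(P[:,0]-x,P[:,1]-y)<r)&(P[:,2]>lo)&(P[:,2]<hi)];print(len(s),len(s)and cv2.minAreaRect((s[:,:2]*1000).astype(np.float32)))
f(.4265,-.17,.13,.012,.02)
f(.4265,-.17,.13,.014,.018)
f(.65,-.148,.09,.006,.015);f(.65,-.148,.09,.036,.045)
E
```

```text
position: [0.647, 0.1327, 0.0611]
gripper_width: 0.0883
position: [0.6483, 0.1329, 0.1426]
tool_rot: [0.0, 0.981, 0.192, 0.0]
w6 [0.6483 0.1328 0.1424] [1.18956941e-05 9.81354309e-01 1.92207267e-01 2.95460437e-04] 12.85
2845 ((426.0585632324219, -173.5253448486328), (186.4833221435547, 122.56399536132812), 12.828484535217285)
2485 ((426.0740966796875, -173.5460968017578), (186.6216278076172, 122.27171325683594), 12.91360855102539)
4221 ((648.5823364257812, -144.64805603027344), (67.91968536376953, 139.65045166015625), 80.98979949951172)
2066 ((666.3568115234375, -146.92108154296875), (50.64833068847656, 50.608428955078125), 13.293137550354004)
```

```bash
python3 - <<'E'
from h import *
for n in('side0','scene0'):
    c=dict(np.load(n+'.npz'));P=cloud(c).reshape(-1,3)
    for x,y,r,lo,hi in((.4265,-.17,.13,.011,.021),(.403,.197,.135,.009,.016),(.553,.385,.07,.007,.014),(.65,-.148,.09,.007,.014)):
        s=P[(np.hypot(P[:,0]-x,P[:,1]-y)<r)&(P[:,2]>lo)&(P[:,2]<hi)];print(n,len(s),len(s)and cv2.minAreaRect((s[:,:2]*1000).astype(np.float32)))
E
```

```text
side0 450 ((426.2081604003906, -171.2081298828125), (185.50498962402344, 129.42881774902344), 12.64645004272461)
side0 1260 ((403.54339599609375, 196.54666137695312), (163.15069580078125, 201.4033203125), 79.80536651611328)
side0 1470 ((553.0867309570312, 386.7239990234375), (99.02648162841797, 97.01354217529297), 24.529375076293945)
side0 441 ((647.2427978515625, -140.46466064453125), (70.66126251220703, 140.21705627441406), 81.72923278808594)
scene0 537 ((427.7962646484375, -171.56417846679688), (189.10107421875, 123.47115325927734), 12.979986190795898)
scene0 1040 ((403.43939208984375, 196.64968872070312), (162.87371826171875, 205.04888916015625), 79.78071594238281)
scene0 1432 ((554.2997436523438, 385.6466064453125), (100.97547149658203, 98.07837677001953), 7.434514999389648)
scene0 692 ((650.4632568359375, -141.77102661132812), (70.34381866455078, 140.87210083007812), 81.6995620727539)
```

```bash

R='x'
python3 -m crank '[[0,0,0,-0.67,0.97,0,0],[0,0,0,-0.67,0.97,0,0],[0,0,0,-0.67,0.97,0,0],[0,0,0,-0.67,0.97,0,0],[0,0,0,-0.67,0.97,0,0]]' >/dev/null
python3 -m crank '[[0,0,0,-0.67,0.97,0,0],[0,0,0,-0.67,0.97,0,0],[0,0,0,-0.67,0.97,0,0],[0,0,0,-0.67,0.97,0,0],[0,0,0,-0.67,0.97,0,0]]' >/dev/null
python3 -m crank '[[0,0,0,-0.67,0.97,0,0],[0,0,0,-0.67,0.97,0,0],[0,0,0,-0.67,0.97,0,0],[0,0,0,-0.67,0.97,0,0],[0,0,0,-0.67,0.97,0,0]]' >/dev/null
python3 -m crank '[[0,0,0,-0.67,0.97,0,0],[0,0,0,-0.67,0.97,0,0],[0,0,0,-0.67,0.97,0,0],[0,0,0,-0.67,0.97,0,0],[0,0,0,-0.67,0.97,0,0]]' >/dev/null
python3 -m crank '[[0,0,0,-0.67,0.97,0,0],[0,0,0,-0.67,0.97,0,0],[0,0,0,-0.56,1,0,0],[0,0,0,0,0,0,0],[0,0,0,0,0,0,0]]' | grep -E 'pos|rot'
python3 cap.py w7
python3 - <<'E'
from h import *
c=dict(np.load('w7.npz'));P=cloud(c).reshape(-1,3)
s=P[(np.hypot(P[:,0]-.54,P[:,1]+.395)<.1)&(P[:,2]>.032)&(P[:,2]<.042)];print(len(s),len(s)and cv2.minAreaRect((s[:,:2]*1000).astype(np.float32)))
E
```

```text
position: [0.5319, -0.3964, 0.1418]
tool_rot: [-0.0, 0.982, 0.191, 0.0]
w7 [ 0.532  -0.3958  0.1417] [-3.34900058e-04  9.81549650e-01  1.91207145e-01 -7.67404953e-06] 15.4
5794 ((534.7567749023438, -398.050537109375), (94.08338165283203, 60.11353302001953), 22.024656295776367)
```

```bash

python3 -m crank '[[0,0,0,0.08,0.15,1,0],[0,0,0,0,0,1,0],[0,0,0,0,0,1,0],[0,0,0,0,0,1,0],[0,0,0,0,0,0.6,0]]' >/dev/null
python3 -m crank '[[0,0,0,0,0,0.4,0],[0,0,0,0,0,0,0.5],[0,0,0,0,0,0,0.5],[0,0,0,0,0,0,0.5],[0,0,0,0,0,0,0.5]]' 20
python3 -m crank '[[0,0,0,0,0,0,0.6],[0,0,0,0,0,0,0.6],[0,0,0,0,0,0,0.6],[0,0,0,0,0,0,0.6]]'
```

```text
time: 16.4
position: [0.5352, -0.3988, 0.0431]
tool_rot: [0.001, 0.982, 0.191, 0.001]
ft_force: [1.0, 0.9, 0.4]
gripper_width: 0.0687
grasp_force: 0.0
time: 16.8
position: [0.5348, -0.3985, 0.0426]
tool_rot: [0.0, 0.982, 0.191, 0.0]
ft_force: [-1.3, 1.5, 4.8]
gripper_width: 0.06
grasp_force: 20.0
```

```bash

python3 -m crank '[[0,0,0,0,0,-0.3,0.6],[0,0,0,0,0,-0.7,0.6],[0,0,0,0,0,-1,0.6],[0,0,0.55,0,0,-1,0.6],[0,0,0.52,0,0,-1,0.6]]' >/dev/null
python3 -m crank '[[0,0,0,-0.3,-0.5,0,0.6],[0,0,0,-0.31,-0.94,0,0.6],[0,0,0,-0.31,-0.94,0,0.6],[0,0,0,-0.31,-0.94,0,0.6],[0,0,0,-0.31,-0.94,0,0.6]]' >/dev/null
python3 -m crank '[[0,0,0,-0.31,-0.94,0,0.6],[0,0,0,-0.31,-0.94,0,0.6],[0,0,0,-0.31,-0.94,0,0.6],[0,0,0,-0.31,-0.94,0,0.6],[0,0,0,-0.31,-0.94,0,0.6]]' >/dev/null
python3 -m crank '[[0,0,0,-0.31,-0.94,0,0.6],[0,0,0,-0.31,-0.94,0,0.6],[0,0,0,-0.31,-0.94,0,0.6],[0,0,0,-0.1,-0.5,0,0.6],[0,0,0,0,0,0,0.6]]'
python3 cap.py w8
python3 - <<'E'
from h import *
c=dict(np.load('w8.npz'));P=cloud(c).reshape(-1,3)
for lo,hi in((.012,.02),):
    s=P[(np.hypot(P[:,0]-.4261,P[:,1]+.1735)<.13)&(P[:,2]>lo)&(P[:,2]<hi)];print(len(s),len(s)and cv2.minAreaRect((s[:,:2]*1000).astype(np.float32)))
s=P[(np.hypot(P[:,0]-.4,P[:,1]+.18)<.1)&(P[:,2]>.088)&(P[:,2]<.115)];print(len(s),len(s)and cv2.minAreaRect((s[:,:2]*1000).astype(np.float32)))
E
```

```text
time: 18.8
position: [0.3987, -0.176, 0.121]
tool_rot: [-0.0, 0.994, 0.113, -0.0]
ft_force: [0.1, 0.7, -2.1]
gripper_width: 0.0594
grasp_force: 20.0
w8 [ 0.3994 -0.1767  0.1215] [1.09577255e-04 9.93664737e-01 1.12384956e-01 2.36306500e-06] 18.85
3835 ((439.4840393066406, -170.72811889648438), (158.5552978515625, 122.4857406616211), 12.969130516052246)
4563 ((399.0367126464844, -177.2645263671875), (95.20397186279297, 73.36053466796875), 13.17385196685791)
```

View pics/w8.png

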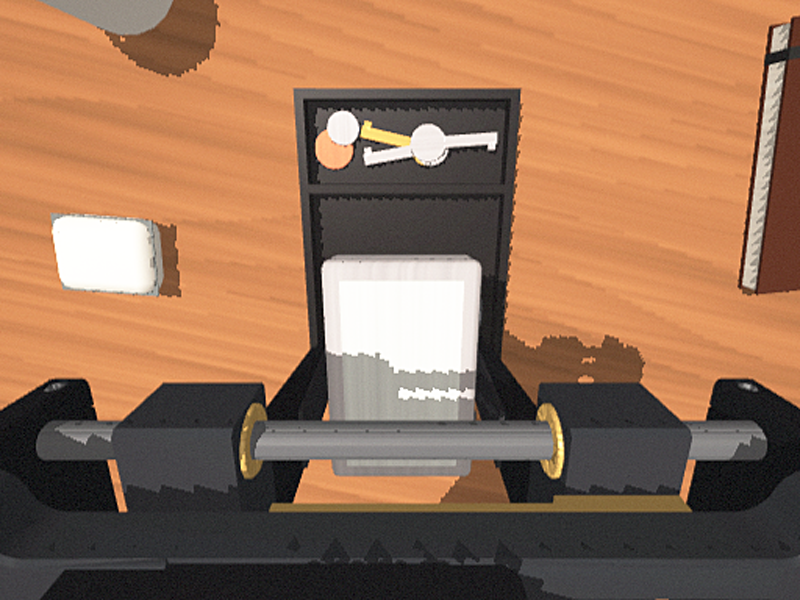

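```bash

python3 -m crank '[[0,0,0,0.12,0.14,1,0.6],[0,0,0,0,0,1,0.6],[0,0,0,0,0,1,0.6],[0,0,0,0,0,0.7,0.6],[0,0,0,0,0,0.5,0.6]]' >/dev/null
python3 -m crank '[[0,0,0,0,0,0.2,0.6],[0,0,0,0,0,0,0.6],[0,0,0,0,0,0,0.6]]'
```

```text
time: 19.65
position: [0.4033, -0.1797, 0.0345]
tool_rot: [0.0, 0.994, 0.112, 0.0]
ft_force: [-0.3, -0.5, -0.3]
gripper_width: 0.0596
grasp_force: 20.0
```

```bash

python3 -m crank '[[0,0,0,-0.04,-0.02,0.12,0.6],[0,0,0,0,0,0,0.6]]'| grep -E 'pos|ft'
python3 -m crank '[[0,0,0,0,0,0.04,0.6],[0,0,0,0,0,0,0.6]]'| grep -E 'pos|ft'
python3 -m crank '[[0,0,0,0,0,0.04,0.6],[0,0,0,0,0,0,0.6]]'| grep -E 'pos|ft'
```

```text
position: [0.402, -0.1792, 0.0318]
ft_force: [0.4, 0.6, -1.0]
position: [0.4019, -0.1791, 0.0308]
ft_force: [-0.1, -0.1, -0.5]
position: [0.402, -0.1792, 0.0306]
ft_force: [-2.2, 2.1, 4.8]
```

```bash

python3 -m crank '[[0,0,0,0,0,0,0.21],[0,0,0,0,0,0,0.21],[0,0,0,0,0,0,0.21],[0,0,0,0,0,0,0.21],[0,0,0,0,0,-0.3,0.21]]' | grep -E 'pos|wid'
python3 -m crank '[[0,0,0,0,0,-0.7,0.21],[0,0,0,0,0,-1,0.21],[0,0,-0.38,0,0,-1,0],[0,0,-0.38,0,0,-1,0],[0,0,0,0.1,0.5,0,0]]' >/dev/null
python3 -m crank '[[0,0,0,0.2,0.95,0,0],[0,0,0,0.2,0.95,0,0],[0,0,0,0.2,0.95,0,0],[0,0,0,0.2,0.95,0,0],[0,0,0,0.2,0.95,0,0]]' >/dev/null
python3 -m crank '[[0,0,0,0.2,0.95,0,0],[0,0,0,0.2,0.95,0,0],[0,0,0,0.2,0.95,0,0],[0,0,0,0.2,0.95,0,0],[0,0,0,0.2,0.95,0,0]]' >/dev/null
python3 -m crank '[[0,0,0,0.2,0.95,0,0],[0,0,0,0.2,0.95,0,0],[0,0,0,0.1,0.5,0,0],[0,0,0,0,0,0,0],[0,0,0,0,0,0,0]]' 
python3 cap.py w9
python3 - <<'E'
from h import *
from cell import imaging
def f(c,x,y,r,lo,hi):
    P=cloud(c).reshape(-1,3);s=P[(np.hypot(P[:,0]-x,P[:,1]-y)<r)&(P[:,2]>lo)&(P[:,2]<hi)];print(len(s),len(s)and cv2.minAreaRect((s[:,:2]*1000).astype(np.float32)))
f(dict(np.load('w9.npz')),.534,-.396,.1,.012,.02)
c=imaging.capture('scene');np.savez('scene1.npz',**c)
f(c,.402,-.179,.08,.021,.03);f(c,.648,.134,.08,.012,.04)
c=imaging.capture('side');np.savez('side1.npz',**c)
f(c,.402,-.179,.08,.021,.03);f(c,.648,.134,.08,.012,.04)
E
```

```text
position: [0.4011, -0.1787, 0.0352]
gripper_width: 0.0752
time: 22.75
position: [0.5326, -0.3955, 0.1089]
tool_rot: [-0.001, 0.986, 0.168, -0.0]
ft_force: [0.3, 0.1, 0.2]
gripper_width: 0.095
grasp_force: 0.0
w9 [ 0.5326 -0.3953  0.1091] [-5.70889690e-04  9.85789192e-01  1.67985604e-01 -4.25126733e-04] 22.8
11619 ((534.0006713867188, -396.078857421875), (150.89022827148438, 68.24079132080078), 19.35907745361328)
440 ((403.5288391113281, -177.45745849609375), (96.35454559326172, 59.10546875), 13.025665283203125)
966 ((651.5072021484375, 135.91659545898438), (88.45831298828125, 51.338401794433594), 82.42182159423828)
484 ((401.9244689941406, -177.93148803710938), (94.77681732177734, 64.06243133544922), 13.16646671295166)
593 ((646.4716186523438, 136.71380615234375), (89.51654052734375, 52.22501754760742), 82.01734161376953)
```

```bash

python3 -m crank '[[0,0,0,0.05,0.06,1,0],[0,0,0,0,0,1,0],[0,0,0,0,0,1,0],[0,0,0,0,0,0.7,0],[0,0,0,0,0,0.4,0]]' >/dev/null
python3 -m crank '[[0,0,0,0,0,0.05,0],[0,0,0,0,0,0,0],[0,0,0,0,0,0,0]]' | grep -E 'pos|ft'
python3 -m crank '[[0,0,0,0,0,0,0.5],[0,0,0,0,0,0,0.5],[0,0,0,0,0,0,0.5],[0,0,0,0,0,0,0.5],[0,0,0,0,0,0,0.5]]' 25
python3 -m crank '[[0,0,0,0,0,0,0.5],[0,0,0,0,0,0,0.5]]'
```

```text
position: [0.5351, -0.3972, 0.0281]
ft_force: [-0.4, 0.3, -0.7]
time: 24.2
position: [0.5343, -0.3963, 0.027]
tool_rot: [-0.0, 0.986, 0.168, -0.0]
ft_force: [-0.4, 2.2, 2.3]
gripper_width: 0.068
grasp_force: 25.0
time: 24.4
position: [0.5343, -0.3963, 0.027]
tool_rot: [-0.0, 0.986, 0.168, -0.0]
ft_force: [-2.1, 2.7, 1.9]
gripper_width: 0.0676
grasp_force: 25.0
```

```bash

python3 -m crank '[[0,0,0,0,0,-0.3,0.5],[0,0,0,0,0,-0.6,0.5],[0,0,0,0,0,-1,0.5],[0,0,0.86,0,0,-1,0.5],[0,0,0.86,0,0,-1,0.5]]' 30 
python3 -m crank '[[0,0,0.86,0,0,-1,0.5],[0,0,0.86,0,0,-0.7,0.5],[0,0,0,-0.2,-0.5,0,0.5],[0,0,0,-0.42,-0.98,0,0.5],[0,0,0,-0.42,-0.98,0,0.5]]' >/dev/null
python3 -m crank '[[0,0,0,-0.42,-0.98,0,0.5],[0,0,0,-0.42,-0.98,0,0.5],[0,0,0,-0.42,-0.98,0,0.5],[0,0,0,-0.42,-0.98,0,0.5],[0,0,0,-0.42,-0.98,0,0.5]]' >/dev/null
python3 -m crank '[[0,0,0,-0.42,-0.98,0,0.5],[0,0,0,-0.42,-0.98,0,0.5],[0,0,0,-0.42,-0.98,0,0.5],[0,0,0,-0.42,-0.98,0,0.5],[0,0,0,-0.42,-0.98,0,0.5]]' >/dev/null
python3 -m crank '[[0,0,0,-0.42,-0.98,0,0.5],[0,0,0,-0.42,-0.98,0,0.5],[0,0,0,-0.42,-0.98,0,0.5],[0,0,0,-0.42,-0.98,0,0.5],[0,0,0,-0.42,-0.98,0,0.5]]' >/dev/null
python3 -m crank '[[0,0,0,-0.42,-0.98,0,0.5],[0,0,0,-0.42,-0.98,0,0.5],[0,0,0,-0.42,-0.98,0,0.5],[0,0,0,-0.42,-0.98,0,0.5],[0,0,0,-0.42,-0.98,0,0.5]]' >/dev/null
python3 -m crank '[[0,0,0,-0.42,-0.98,0,0.5],[0,0,0,-0.42,-0.98,0,0.5],[0,0,0,-0.42,-0.98,0,0.5],[0,0,0,-0.42,-0.98,0,0.5],[0,0,0,-0.4,-0.98,0,0.5]]' >/dev/null
python3 -m crank '[[0,0,0,-0.1,-0.5,0,0.5],[0,0,0,0,0,0,0.5],[0,0,0,0,0,0,0.5]]' 
python3 cap.py w10
python3 - <<'E'
from h import *
c=dict(np.load('w10.npz'));P=cloud(c).reshape(-1,3)
for x,y,r,lo,hi in((.4035,.1966,.135,.008,.016),(.4,.18,.1,.115,.14)):
    s=P[(np.hypot(P[:,0]-x,P[:,1]-y)<r)&(P[:,2]>lo)&(P[:,2]<hi)];print(len(s),len(s)and cv2.minAreaRect((s[:,:2]*1000).astype(np.float32)))
E
```

```text
time: 24.9
position: [0.5345, -0.397, 0.1063]
tool_rot: [0.0, 0.999, 0.037, 0.0]
ft_force: [0.0, -0.1, -2.3]
gripper_width: 0.0677
grasp_force: 30.0
time: 28.2
position: [0.4029, 0.1848, 0.1387]
tool_rot: [0.0, 0.996, -0.089, -0.0]
ft_force: [-0.9, 1.8, -1.2]
gripper_width: 0.0676
grasp_force: 30.0
w10 [0.403  0.1846 0.1387] [ 2.32677612e-04  9.96031050e-01 -8.90061360e-02 -1.76781041e-05] 28.25
4821 ((405.1602783203125, 194.34222412109375), (161.67691040039062, 195.8126220703125), 79.82141876220703)
20468 ((407.7467956542969, 182.50953674316406), (83.48307037353516, 141.36634826660156), 79.9646987915039)
```

View pics/w10.png

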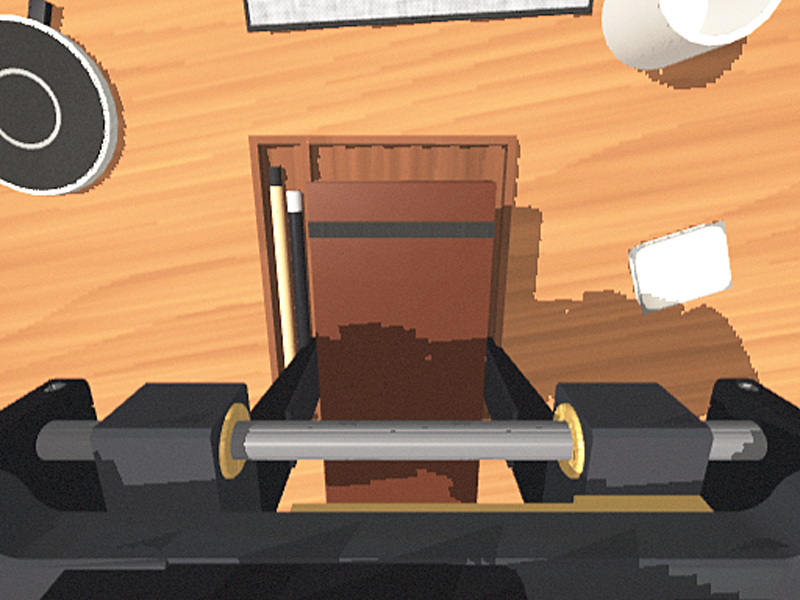

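```bash

python3 -m crank '[[0,0,0,-0.08,0.25,1,0.5],[0,0,0,0,0,1,0.5],[0,0,0,0,0,1,0.5],[0,0,0,0,0,1,0.5],[0,0,0,0,0,0.7,0.5]]' >/dev/null
python3 -m crank '[[0,0,0,0,0,0.4,0.5],[0,0,0,0,0,0,0.5],[0,0,0,0,0,0,0.5]]'
```

```text
time: 29.05
position: [0.4011, 0.1802, 0.0374]
tool_rot: [-0.0, 0.996, -0.089, 0.0]
ft_force: [0.7, 0.2, -1.6]
gripper_width: 0.0677
grasp_force: 30.0
```

```bash

python3 -m crank '[[0,0,0,-0.02,0.01,0.2,0.5],[0,0,0,0,0,0.04,0.5],[0,0,0,0,0,0,0.5]]'| grep -E 'pos|ft'
python3 -m crank '[[0,0,0,0,0,0.04,0.5],[0,0,0,0,0,0,0.5]]'| grep -E 'pos|ft'
python3 -m crank '[[0,0,0,0,0,0.04,0.5],[0,0,0,0,0,0,0.5]]'| grep -E 'pos|ft'
```

```text
position: [0.4003, 0.1803, 0.0323]
ft_force: [0.9, 0.7, -2.3]
position: [0.4002, 0.1803, 0.0313]
ft_force: [0.0, -0.8, -2.0]
position: [0.4003, 0.1804, 0.031]
ft_force: [-3.0, -1.6, 3.4]
```

```bash

python3 -m crank '[[0,0,0,0,0,0,0.16],[0,0,0,0,0,0,0.16],[0,0,0,0,0,0,0.16],[0,0,0,0,0,-0.3,0.16],[0,0,0,0,0,-0.7,0.16]]' | grep -E 'pos|wid'
python3 -m crank '[[0,0,-0.91,0,0,-1,0.1],[0,0,-0.91,0,0,-1,0],[0,0,-0.91,0,0,-1,0],[0,0,0,0,0,-0.7,0],[0,0,0,0,0,0,0]]' >/dev/null
python3 cap.py w11
python3 -m crank '[[0,0,0,0.2,0.5,0,0],[0,0,0,0.46,0.95,0,0],[0,0,0,0.46,0.95,0,0],[0,0,0,0.46,0.95,0,0],[0,0,0,0.46,0.95,0,0]]' >/dev/null
python3 -m crank '[[0,0,0,0.46,0.95,0,0],[0,0,0,0.46,0.95,0,0],[0,0,0,0.46,0.95,0,0],[0,0,0,0.46,0.95,0,0],[0,0,0,0.46,0.95,0,0]]' >/dev/null
python3 -m crank '[[0,0,0,0.46,0.95,0,0],[0,0,0,0.46,0.95,0,0],[0,0,0,0.46,0.95,0,0],[0,0,0,0.46,0.95,0,0],[0,0,0,0.46,0.95,0,0]]' >/dev/null
python3 -m crank '[[0,0,0,0.46,0.95,0,0],[0,0,0,0.46,0.95,0,0],[0,0,0,0.46,0.95,0,0],[0,0,0,0.46,0.95,0,0],[0,0,0,0.46,0.95,0,0]]' >/dev/null
python3 -m crank '[[0,0,0,0.2,0.5,0,0],[0,0,0,0,0,0,0],[0,0,0,0,0,0,0]]' 
python3 cap.py w12
python3 - <<'E'
from h import *
c=dict(np.load('w12.npz'));P=cloud(c).reshape(-1,3)
for x,y,r,lo,hi in((.65,-.148,.09,.036,.045),(.65,-.148,.09,.006,.015)):
    s=P[(np.hypot(P[:,0]-x,P[:,1]-y)<r)&(P[:,2]>lo)&(P[:,2]<hi)];print(len(s),len(s)and cv2.minAreaRect((s[:,:2]*1000).astype(np.float32)))
E
```

```text
position: [0.3991, 0.1799, 0.0497]
gripper_width: 0.0801
w11 [0.4008 0.1805 0.1254] [-2.05715133e-04  9.93455386e-01  1.14214581e-01  1.17568513e-03] 30.8
time: 33.1
position: [0.665, -0.1485, 0.1238]
tool_rot: [-0.0, 0.993, 0.115, -0.001]
ft_force: [-1.2, 1.2, 0.3]
gripper_width: 0.0949
grasp_force: 0.0
w12 [ 0.6649 -0.1482  0.124 ] [-3.23662914e-04  9.93310528e-01  1.15472314e-01 -4.84052634e-04] 33.15
3157 ((667.02783203125, -147.02757263183594), (51.585182189941406, 50.68300247192383), 13.702521324157715)
5249 ((649.485595703125, -144.87423706054688), (67.8681869506836, 139.2283172607422), 81.02403259277344)
```

```bash

python3 -m crank '[[0,0,0,0.12,-0.03,1,0],[0,0,0,0,0,1,0],[0,0,0,0,0,1,0],[0,0,0,0,0,0.7,0],[0,0,0,0,0,0.4,0]]' >/dev/null
python3 -m crank '[[0,0,0,0,0,0.2,0.4],[0,0,0,0,0,0,0.6],[0,0,0,0,0,0,0.6],[0,0,0,0,0,0,0.6],[0,0,0,0,0,0,0.7]]' 15
python3 -m crank '[[0,0,0,0,0,0,0.7],[0,0,0,0,0,0,0.7],[0,0,0,0,0,0,0.7],[0,0,0,0,0,0,0.7]]'
```

```text
time: 34.15
position: [0.6682, -0.1477, 0.0394]
tool_rot: [0.0, 0.993, 0.115, 0.001]
ft_force: [0.7, 0.4, 0.3]
gripper_width: 0.0606
grasp_force: 0.0
time: 34.55
position: [0.6679, -0.1475, 0.039]
tool_rot: [0.0, 0.993, 0.115, 0.0]
ft_force: [-0.5, 0.5, 4.3]
gripper_width: 0.0508
grasp_force: 15.0
```

```bash

python3 -m crank '[[0,0,0,0,0,-0.3,0.7],[0,0,0,0,0,-0.6,0.7],[0,0,0,0,0,-1,0.7],[0,0,0.91,0,0,-1,0.7],[0,0,0.91,0,0,-1,0.7]]' >/dev/null
python3 -m crank '[[0,0,0.91,0,0,-0.9,0.7],[0,0,0,-0.6,-0.5,0,0.7],[0,0,0,-0.945,-0.81,0,0.7],[0,0,0,-0.945,-0.81,0,0.7],[0,0,0,-0.945,-0.81,0,0.7]]' >/dev/null
python3 -m crank '[[0,0,0,-0.945,-0.81,0,0.7],[0,0,0,-0.945,-0.81,0,0.7],[0,0,0,-0.945,-0.81,0,0.7],[0,0,0,-0.945,-0.81,0,0.7],[0,0,0,-0.945,-0.81,0,0.7]]' >/dev/null
python3 -m crank '[[0,0,0,-0.945,-0.81,0,0.7],[0,0,0,-0.945,-0.81,0,0.7],[0,0,0,-0.945,-0.81,0,0.7],[0,0,0,-0.945,-0.81,0,0.7],[0,0,0,-0.945,-0.81,0,0.7]]' >/dev/null
python3 -m crank '[[0,0,0,-0.945,-0.81,0,0.7],[0,0,0,-0.945,-0.81,0,0.7],[0,0,0,-0.4,-0.4,0,0.7],[0,0,0,0,0,0,0.7],[0,0,0,0,0,0,0.7]]' 
python3 cap.py w13
python3 - <<'E'
from h import *
for n in('w11','w13'):
  c=dict(np.load(n+'.npz'));P=cloud(c).reshape(-1,3)
  for x,y,r,lo,hi in((.4003,.1803,.1,.018,.025),):
    s=P[(np.hypot(P[:,0]-x,P[:,1]-y)<r)&(P[:,2]>lo)&(P[:,2]<hi)];print(len(s),len(s)and cv2.minAreaRect((s[:,:2]*1000).astype(np.float32)))
E
```

```text
time: 37.05
position: [0.4158, 0.1629, 0.1349]
tool_rot: [0.0, 0.996, -0.089, 0.001]
ft_force: [-0.5, 0.4, -0.8]
gripper_width: 0.0509
grasp_force: 15.0
w13 [0.4159 0.1627 0.1348] [ 8.17404535e-05  9.96014343e-01 -8.91921716e-02  4.23445201e-04] 37.1
10304 ((400.8062438964844, 178.57131958007812), (68.75273895263672, 150.45352172851562), 79.94751739501953)
4445 ((402.6448059082031, 178.3418426513672), (68.15203094482422, 146.0421142578125), 79.79651641845703)
```

View pics/w13.png

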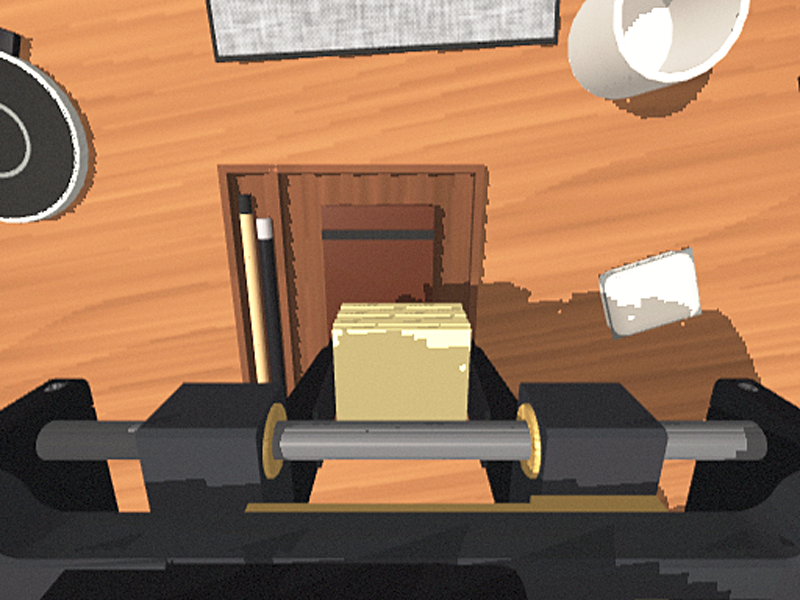

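```bash

python3 -m crank '[[0,0,0,-0.44,-0.35,0.5,0.7],[0,0,0,-0.44,-0.35,1,0.7],[0,0,0,0,0,1,0.7],[0,0,0,0,0,1,0.7],[0,0,0,0,0,0.55,0.7]]' >/dev/null
python3 -m crank '[[0,0,0,0,0,0.1,0.7],[0,0,0,0,0,0,0.7],[0,0,0,0,0,0,0.7]]'| grep -E 'pos|ft'
```

```text
position: [0.4012, 0.1802, 0.0524]
ft_force: [-1.0, -0.2, 0.0]
```

```bash

python3 -m crank '[[0,0,0,0,0.02,0.14,0.7],[0,0,0,0,0,0,0.7]]'| grep -E 'pos|ft'
python3 -m crank '[[0,0,0,0,0,0.04,0.7],[0,0,0,0,0,0,0.7]]'| grep -E 'pos|ft'
python3 -m crank '[[0,0,0,0,0,0.04,0.7],[0,0,0,0,0,0,0.7]]'| grep -E 'pos|ft'
```

```text
position: [0.4006, 0.1797, 0.0491]
ft_force: [-0.8, 0.2, -0.9]
position: [0.4003, 0.1797, 0.048]
ft_force: [1.0, 0.1, -1.4]
position: [0.4004, 0.1797, 0.0479]
ft_force: [-3.0, -0.9, 6.0]
```

```bash

python3 -m crank '[[0,0,0,0,0,0,0.2],[0,0,0,0,0,0,0.2],[0,0,0,0,0,0,0.1],[0,0,0,0,0,-0.3,0.1],[0,0,0,0,0,-0.7,0.1]]' | grep -E 'pos|wid'
python3 -m crank '[[0,0,0,0,0,-1,0],[0,0,0,0,0,-1,0],[0,0,-0.14,0,0,-1,0],[0,0,0,0.5,0.5,0,0],[0,0,0,0.95,0.9,0,0]]' >/dev/null
python3 -m crank '[[0,0,0,0.95,0.9,0,0],[0,0,0,0.95,0.9,0,0],[0,0,0,0.95,0.9,0,0],[0,0,0,0.95,0.9,0,0],[0,0,0,0.95,0.9,0,0]]' >/dev/null
python3 -m crank '[[0,0,0,0.95,0.9,0,0],[0,0,0,0.95,0.9,0,0],[0,0,0,0.95,0.9,0,0],[0,0,0,0.95,0.9,0,0],[0,0,0,0.95,0.9,0,0]]' >/dev/null
python3 -m crank '[[0,0,0,0.95,0.9,0,0],[0,0,0,0.95,0.9,0,0],[0,0,0,0.95,0.9,0,0],[0,0,0,0.95,0.9,0,0],[0,0,0,0,0,0,0]]' 
python3 -m crank '[[0,0,0,0,0,0,0]]' >/dev/null
python3 cap.py w14
python3 - <<'E'
from h import *
from cell import imaging
def f(c,x,y,r,lo,hi):
    P=cloud(c).reshape(-1,3);s=P[(np.hypot(P[:,0]-x,P[:,1]-y)<r)&(P[:,2]>lo)&(P[:,2]<hi)];print(len(s),len(s)and cv2.minAreaRect((s[:,:2]*1000).astype(np.float32)))
f(dict(np.load('w14.npz')),.65,-.145,.09,.006,.015)
for n in('scene','side'):
    c=imaging.capture(n);np.savez(n+'2.npz',**c);f(c,.4,.18,.06,.045,.055);f(c,.4,.18,.09,.0175,.025)
E
```

```text
position: [0.3992, 0.1793, 0.0662]
gripper_width: 0.0836
time: 41.0
position: [0.6493, -0.1455, 0.1275]
tool_rot: [0.0, 0.997, -0.08, 0.001]
ft_force: [0.3, -0.1, -0.9]
gripper_width: 0.0952
grasp_force: 0.0
w14 [ 0.6474 -0.1427  0.1269] [-2.33655703e-04  9.96911741e-01 -7.85286382e-02 -4.23579113e-04] 41.15
8868 ((649.751708984375, -145.09506225585938), (67.9026870727539, 138.1534881591797), 80.99886322021484)
319 ((400.68572998046875, 180.31065368652344), (51.356693267822266, 56.609962463378906), 80.82241821289062)
613 ((401.9073486328125, 181.14906311035156), (68.77649688720703, 153.794189453125), 79.75318908691406)
436 ((399.7004699707031, 180.80142211914062), (53.3913688659668, 52.321380615234375), 80.37863159179688)
1043 ((401.26837158203125, 181.5797576904297), (70.5761489868164, 151.45083618164062), 79.73856353759766)
```

```bash

python3 -m crank '[[0,0,0,0.12,0.1,1,0],[0,0,0,0,0,1,0],[0,0,0,0,0,1,0],[0,0,0,0,0,1,0],[0,0,0,0,0,0.6,0]]' >/dev/null
python3 -m crank '[[0,0,0,0,0,0.3,0],[0,0,0,0,0,0,0],[0,0,0,0,0,0,0]]' | grep -E 'pos|ft'
```

```text
position: [0.6505, -0.1454, 0.0301]
ft_force: [-0.5, 0.6, -0.0]
```

```bash

python3 -m crank '[[0,0,0,-0.03,0,0.2,0.2],[0,0,0,0,0,0,0.4],[0,0,0,0,0,0,0.4],[0,0,0,0,0,0,0.4],[0,0,0,0,0,0,0.4]]' 20 | grep -E 'pos|ft|wid'
python3 -m crank '[[0,0,0,0,0,0,0.5],[0,0,0,0,0,0,0.5],[0,0,0,0,0,0,0.5]]'
```

```text
position: [0.6495, -0.1452, 0.0253]
ft_force: [-0.6, 1.4, 1.5]
gripper_width: 0.0676
time: 42.85
position: [0.6495, -0.1452, 0.0254]
tool_rot: [-0.0, 0.997, -0.079, 0.0]
ft_force: [0.4, 2.1, 2.1]
gripper_width: 0.0677
grasp_force: 20.0
```

```bash

python3 -m crank '[[0,0,0,0,0,-0.3,0.5],[0,0,0,0,0,-0.6,0.5],[0,0,0,0,0,-1,0.5],[0,0,0,0,0,-1,0.5],[0,0,0,0,0,-1,0.5]]' 
python3 -m crank '[[0,0,0,0,0,-1,0.5],[0,0,0,0,0,-0.6,0.5],[0,0,0,-0.3,-0.5,0,0.5],[0,0,0,-0.64,-1,0,0.5],[0,0,0,-0.64,-1,0,0.5]]' >/dev/null
python3 -m crank '[[0,0,0,-0.64,-1,0,0.5],[0,0,0,-0.64,-1,0,0.5],[0,0,0,-0.64,-1,0,0.5],[0,0,0,-0.64,-1,0,0.5],[0,0,0,-0.64,-1,0,0.5]]' >/dev/null
python3 -m crank '[[0,0,0,-0.64,-1,0,0.5],[0,0,0,-0.64,-1,0,0.5],[0,0,0,-0.64,-1,0,0.5],[0,0,0,-0.64,-1,0,0.5],[0,0,0,-0.64,-1,0,0.5]]' >/dev/null
python3 -m crank '[[0,0,0,-0.64,-1,0,0.5],[0,0,0,-0.64,-1,0,0.5],[0,0,0,-0.64,-1,0,0.5],[0,0,0,-0.64,-1,0,0.5],[0,0,0,-0.64,-1,0,0.5]]' >/dev/null
python3 -m crank '[[0,0,0,-0.64,-1,0,0.5],[0,0,0,-0.64,-1,0,0.5],[0,0,0,0,0,0,0.5],[0,0,0,0,0,0,0.5]]' 
python3 cap.py w15
python3 - <<'E'
from h import *
for n in('w15','side2','scene2'):
  P=cloud(dict(np.load(n+'.npz'))).reshape(-1,3)
  for lo,hi in((.007,.014),):
    s=P[(np.hypot(P[:,0]-.554,P[:,1]-.386)<.062)&(P[:,2]>lo)&(P[:,2]<hi)];print(n,len(s),len(s)and cv2.minEnclosingCircle((s[:,:2]*1000).astype(np.float32)),cv2.minAreaRect((s[:,:2]*1000).astype(np.float32)) if len(s) else 0)
  s=P[(np.hypot(P[:,0]-(.554+.055*.88),P[:,1]-(.386-.055*.47))<.012)];print('plug zmax',np.percentile(s[:,2],[50,95,99]) if len(s) else 0)
E
```

```text
time: 43.35
position: [0.6491, -0.1456, 0.1042]
tool_rot: [0.0, 0.997, -0.079, -0.0]
ft_force: [-0.4, -0.3, -2.1]
gripper_width: 0.0679
grasp_force: 20.0
time: 45.75
position: [0.463, 0.2789, 0.1339]
tool_rot: [0.001, 0.997, -0.078, -0.001]
ft_force: [-0.4, -0.3, -2.9]
gripper_width: 0.0679
grasp_force: 20.0
w15 [0.4634 0.2785 0.1342] [ 5.81617768e-04  9.96933001e-01 -7.82552688e-02 -6.05827347e-04] 45.8
w15 8747 ((558.710693359375, 381.25762939453125), 55.35115051269531) ((553.392578125, 384.01519775390625), (98.81473541259766, 99.21842956542969), 15.473450660705566)
plug zmax [0.00575988 0.00955897 0.0107697 ]
side2 1481 ((557.6408081054688, 383.9015808105469), 55.07979202270508) ((552.4220581054688, 387.4459228515625), (98.59990692138672, 99.39070892333984), 22.638097763061523)
plug zmax [0.0059427  0.01065124 0.01105906]
scene2 1450 ((558.7833251953125, 384.0551452636719), 56.53720474243164) ((554.4765014648438, 386.09307861328125), (99.55845642089844, 98.12106323242188), 13.152139663696289)
plug zmax [0.0055313  0.0120011  0.01303592]
```

View pics/w15.png

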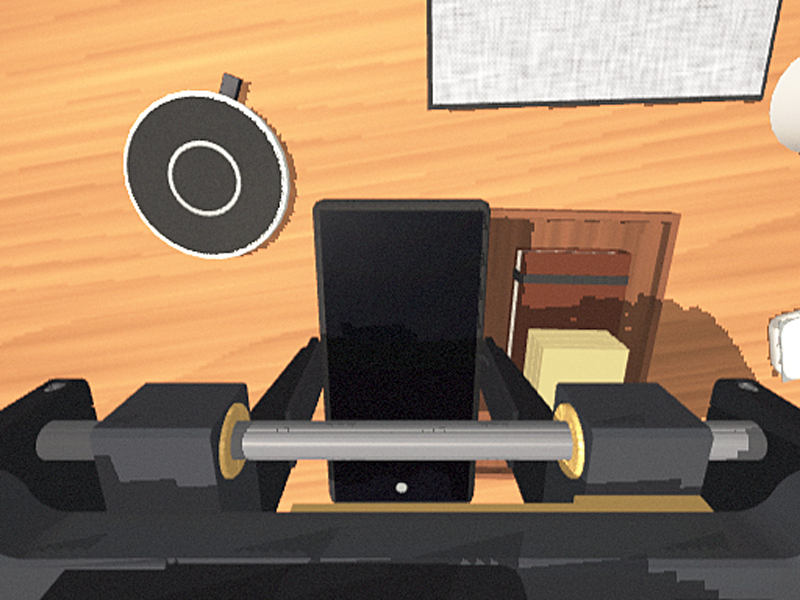

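```bash

python3 -m crank '[[0,0,0,0.6,-0.99,0,0.5],[0,0,0,0.6,-0.99,0,0.5],[0,0,0,0.6,-0.99,0,0.5],[0,0,0,0.6,-0.99,0,0.5],[0,0,0,0.6,-0.99,0,0.5]]' >/dev/null
python3 -m crank '[[0,0,0,0.6,-0.99,0,0.5],[0,0,0,0,0,1,0.5],[0,0,0,0,0,1,0.5],[0,0,0,0,0,1,0.5],[0,0,0,0,0,0.7,0.5]]' >/dev/null
python3 -m crank '[[0,0,0,0,0,0.5,0.5],[0,0,0,0,0,0.2,0.5],[0,0,0,0,0,0,0.5],[0,0,0,0,0,0,0.5]]'
```

```text
time: 47.2
position: [0.5546, 0.3852, 0.0481]
tool_rot: [-0.0, 0.997, -0.079, 0.001]
ft_force: [0.4, 0.5, -0.6]
gripper_width: 0.0679
grasp_force: 20.0
```

```bash

python3 -m crank '[[0,0,0,-0.05,0,0.4,0.5],[0,0,0,0,0,0,0.5],[0,0,0,0,0,0,0.5]]'| grep -E 'pos|ft'
python3 -m crank '[[0,0,0,0,0,0.1,0.5],[0,0,0,0,0,0,0.5]]'| grep -E 'pos|ft'
```

```text
position: [0.5527, 0.385, 0.0388]
ft_force: [-0.0, 0.5, -2.6]
position: [0.5529, 0.3851, 0.0369]
ft_force: [0.5, -0.5, -1.9]
```

```bash

python3 -m crank '[[0,0,0,0.02,0,0.05,0.5],[0,0,0,0,0,0,0.5]]'| grep -E 'pos|ft'
python3 -m crank '[[0,0,0,0,0,0.04,0.5],[0,0,0,0,0,0,0.5]]'| grep -E 'pos|ft'
```

```text
position: [0.5533, 0.385, 0.0359]
ft_force: [0.2, -0.1, -2.1]
position: [0.5534, 0.3851, 0.0353]
ft_force: [-0.5, -0.4, -1.2]
```

```bash

python3 -m crank '[[0,0,0,0,0,0.03,0.5],[0,0,0,0,0,0,0.5],[0,0,0,0,0,0,0.5]]'| grep -E 'pos|ft'
```

```text
position: [0.5535, 0.3851, 0.0354]
ft_force: [-3.2, -1.1, 3.0]
```

Contact; release, rise and check.

```bash

python3 -m crank '[[0,0,0,0,0,0,0.2],[0,0,0,0,0,0,0.1],[0,0,0,0,0,0,0.05],[0,0,0,0,0,0,0.05],[0,0,0,0,0,-0.3,0.05]]' | grep -E 'pos|wid'
python3 -m crank '[[0,0,0,0,0,-0.7,0],[0,0,0,0,0,-1,0],[0,0,0,0,0,-1,0],[0,0,0,0,0,-1,0],[0,0,0,0,0,-1,0]]' >/dev/null
python3 -m crank '[[0,0,0,-1,0,-1,0],[0,0,0,-1,0,-1,0],[0,0,0,-1,0,-1,0],[0,0,0,-1,0,0,0],[0,0,0,-1,0,0,0]]' >/dev/null
python3 -m crank '[[0,0,0,-1,0,0,0],[0,0,0,-1,0,0,0],[0,0,0,0,0,0,0],[0,0,0,0,0,0,0]]'
python3 - <<'E'
from h import *
from cell import imaging
def f(c,k,x,y,r,lo,hi):
    P=cloud(c).reshape(-1,3);s=P[(np.hypot(P[:,0]-x,P[:,1]-y)<r)&(P[:,2]>lo)&(P[:,2]<hi)];print(k,len(s),len(s)and cv2.minAreaRect((s[:,:2]*1000).astype(np.float32)))
for n in('scene','side'):
    c=imaging.capture(n)
    f(c,'phone',.5535,.385,.085,.017,.027);f(c,'notes',.4,.18,.06,.045,.055);f(c,'diary',.4,.18,.09,.0175,.025);f(c,'tin',.402,-.179,.08,.021,.03);f(c,'mouse',.648,.134,.08,.012,.04)
    cv2.imwrite('pics/end_%s.png'%n,cv2.resize(c['image'][...,::-1],(800,600)))
E
```

```text
position: [0.5527, 0.3846, 0.0397]
gripper_width: 0.0897
time: 50.3
position: [0.4145, 0.407, 0.1944]
tool_rot: [0.0, 0.997, -0.078, 0.0]
ft_force: [0.3, 0.2, -0.8]
gripper_width: 0.095
grasp_force: 0.0
phone 1774 ((553.2547607421875, 385.7684326171875), (67.95722198486328, 143.3565673828125), 81.11737823486328)
notes 320 ((400.7938232421875, 180.57000732421875), (51.307373046875, 54.47007369995117), 79.0618667602539)
diary 611 ((401.3235168457031, 180.6422882080078), (69.04134368896484, 153.62095642089844), 79.69255828857422)
tin 438 ((404.010986328125, -177.0716552734375), (99.66763305664062, 60.30506896972656), 12.611127853393555)
mouse 969 ((651.6384887695312, 135.9838104248047), (88.02043914794922, 51.09331130981445), 82.62532043457031)
phone 923 ((552.0798950195312, 385.92010498046875), (67.61075592041016, 139.08216857910156), 80.75232696533203)
notes 428 ((399.38824462890625, 180.28643798828125), (52.90266418457031, 51.663944244384766), 80.35624694824219)
diary 667 ((396.53692626953125, 181.96868896484375), (70.80064392089844, 140.87338256835938), 80.28604888916016)
tin 0 0
mouse 9 ((673.638671875, 172.48255920410156), (6.76769495010376, 2.6592214107513428), 76.82936096191406)
```

View pics/end_scene.png

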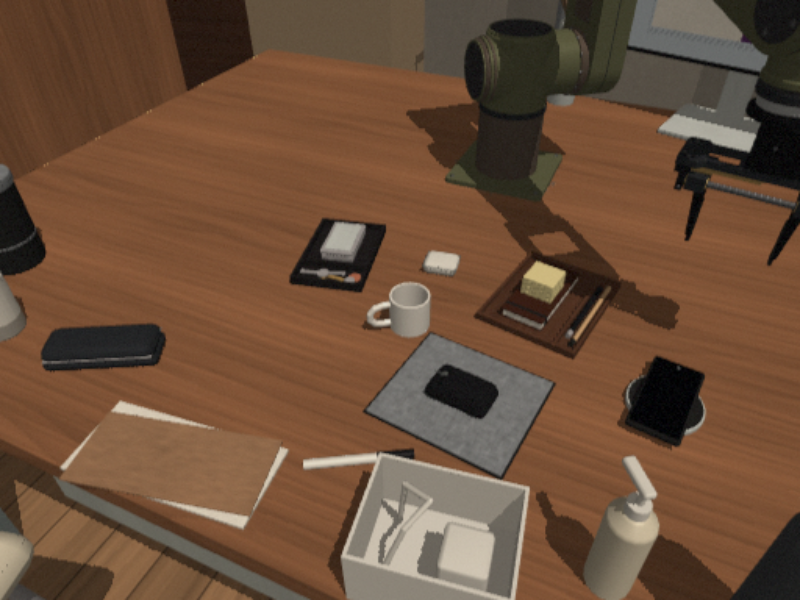

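The picture shows every item in place: mouse on the mat near (462,390), tin in the black tray (345,242), diary with notes on it in the wooden tray (543,285), phone on the pad (668,400). The cup has not moved from (410,308).

```bash
python3 -c "
from cell import env
print(env.sign_off())"
```

```text
the job is handed in; nothing more can be done
None
```

The job is handed in at about 50 s of the 136 s allowed: mouse, tin, diary, note block and phone are each set down within about 2 mm of the middle of their places by the last camera check, in the order asked, with nothing dropped and the cup where it stood.

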